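# Hook the tape measure on a plank, draw it to the line and lock it

## Robot

A 6-joint arm with a two-finger parallel gripper is mounted at the origin on the work surface. World frame = base frame: x ahead of the robot, y to its left, z up, the work surface at z = 0. Lengths are in mm, angles in rad, forces in N, time in s.
With the tool pointing down it reaches from about 350 to 975 mm from the base axis. Payload 7.1 kg.
Tool frame: the origin (TCP) lies midway between the tips of the shut fingers; the grasp point (between the pads) lies ctrl.grip_point_offset behind it (ctrl.grip_point_offset is the distance from the TCP to the grasp point, in mm); z points along the fingers, y is the line along which they close (so a half turn about z gives the same grasp; the last joint's range is limited). The gripper opens to 88 mm and grips with 3 to 60 N. Pads are 20 mm wide; open, the fingers measure 115 mm over their backs; the gripper's body (75 mm by 178 mm) begins 61 mm behind the grasp point.
Start: joints at [-1.163, 0.423, 1.63, -0, 1.089, -0.019], TCP at [258.74, -568.91, 222.675] pointing down, gripper open.
Joint ranges: [-3, 3], [-0.9, 2.11], [0.09, 2.58], [-1.31, 4.45], [0.11, 2.69], [-2.54, 2.54]. Speed limits (rad/s): [2.39, 2.39, 3.01, 3.14, 3.14, 3.14].

## Interface

Orientations are given as a rotation vector (axis times angle).
In Python, from workcell import ctrl, get_image, close_job, finder gives the robot as it stands.
- The arm moves only by the tool servo_tool, never from a script. Its argument "deltas" is a list of rows, each a list of 2 entries, a list of its own where there are three numbers: the shift along the tool's x, y, z in mm, then the turn, a rotation vector about the tool's x, y, z in rad. A call has 1 to 5 rows; each row is the pose to reach, as a shift and turn from the pose commanded when the call began, along the tool's axes at that moment; what a row does not reach only later rows make up. A row lasts 1/12 s, in which the tool goes at most 41.7 mm and 7.16 degrees, less where a joint would pass 70% of its speed; a pose out of reach is approached as far as the arm can. A call with a gripper value outside its range is refused whole. "grip" is the closure, from -1 (fully open) to 1 (shut), so that 0 is half open, set as the call begins (left out, the last holds). The fingers move at their own pace and stop on an object; the grip force is fixed at half the most. Time passes only in rows, so rows that repeat a pose let the fingers close. It gives the time, the measured TCP pose, the force, the opening and the grip force at its end, in the units of the state.
- ctrl.get_obs(): the state, without advancing time (a new reading comes with each control period).
- get_image(name): name is "side" or "top"; returns a dict with "frame" (400x640x3 uint8, blue, green, red), "depth" (400x640 float32, mm along the optical axis (not along the pixel's ray), 0 where there is no reading), "K" (3x3 intrinsics, pixels), "pose" (4x4, takes a point from camera to world coordinates). Camera axes: x right, y down, z forward; pixel columns grow to the right and rows downward; lengths in mm; the calibration is good to about 2 mm. A picture is of the moment at which its call begins.
- close_job(): hands the job in; it is judged then, once.
Trained networks look in a picture, given as the dict that the camera call returned (one of the last four; its "shot" number tells which), for a name from the list of things; names that differ only in an ending like _2 or _b are one class to them, and where a whole thing is asked for, a point or a joint stands for the part that bears it (a point fixed in the world has none). Each returns a list of dicts, best first, with "score" (0 to 1); they miss things now and then, are a little off and sometimes report something else, mostly with a low value. They report only what shows in the picture. A call takes as long as a camera call. They do not tell look-alikes from the thing itself.
- finder.search_frame(query, picture): "rect" ([centre column, centre row, width, height] as shares, 0 to 1, of the picture: columns of its width, rows of its height, round what is visible of it).
- finder.silhouettes(query, picture): "mask" (400x640 bool, what is visible of it) and "rect" ([centre column, centre row, width, height] as shares, 0 to 1, of the picture: columns of its width, rows of its height, round what is visible of it).
The state is a dict: "t": time; "qpos": joint angles; "qvel": joint speeds; "joint_torque": joint torques, N m; "ee_pos": TCP position; "orientation": TCP orientation; "ft_force": force on the tool from outside, world axes, zero at the start; "moment": the same for the moment, N m; "width": finger opening in mm; "grasp_force": force on a finger pad.
Only numpy, scipy, OpenCV 4.12 (cv2) and the standard library are available. Lean on these libraries where they do the work, as an engineer would, in place of code of your own. Each camera call takes 0.05 s, during which the arm holds its last target. There are 200 camera calls.

## Task

I need both hands free to lay out this plank: take the small yellow tape measure out of the tool tray, hook its steel end over the free end of the plank, and draw the case straight back along the plank against its spring until the front of the case is level with the red crayon line; only then push the black lock button in so that the blade stays out. Leave the tape there by itself, the case flat on the plank, still hooked and locked. Leave the crayon, the nail tin and the mallet where they are.

Things in the scene. Friction and masses are not known exactly. Their poses are not given: they have to be found in the camera images.
- plank: Pale plank fixed flat on the bench by an iron holdfast. 380 mm long, 80 wide, 22 thick. Origin: centre of its underside; x along it towards the free end (face at x = +190 mm, the end to hook), y across, z up. Holdfast: an iron bar at x = -150, y = -62 mm, 120 mm high, arching over to a pad on the plank at x = -150 mm.
- plank_end (a point): Middle of the top edge of the plank's free end (top surface, 22 mm above the bench). Axes as the plank's.
- mark_line (a point): Middle of the red crayon line, 4 mm wide, drawn square across the top of the plank, 100 to 150 mm from the free end. Its x axis points along the plank towards the free end.
- tape: Yellow and black pocket tape measure. Case 52 mm long (x), 30 wide (y), 52 high, about 0.2 kg; sides, front and back flat and upright (top 8 mm of front and back set in by 6). Origin: middle of its underside; x points forwards out of the mouth, z up. On a flat floor, as in the tray, it sits nose up by 0.10 rad, on hook lip and heel; it lies flat only where the lip hangs over an edge.
- tape_center (a point): Middle of the tape's case, 26 mm above its underside. Axes as the tape's. At the start the tape stands in the wide bay of the tray, pointing along the bay's x.
- tape_mouth (a point): Lower edge of the middle of the flat front of the case, 26 mm ahead of the tape's origin. This front is what has to be level with the line. Axes as the tape's.
- hook_tip (a point): Lower inner edge of the steel end hook: a lip 18 mm wide, 2 mm thick across the blade's end, reaching 5.5 mm below the underside of the case; blade in, its inner face is 2 mm ahead of the case front. With the case flat on the plank and the lip beyond the free end, the lip overlaps the end face by 5.5 mm. Moves with the blade. Axes as the tape's.
- blade_out (a joint): How far the blade is drawn out (m): 0 in, at most 0.20. A spring pulls it in with 1.8 N at 0 plus 7 N per metre drawn (dragging the case along the plank adds 1 to 2 N); a case let go unlocked slides back towards the hook. The blade runs 4 to 5 mm above the underside of the case.
- lock_in (a joint): Lock lever (rad): 0 button out (unlocked), about 0.2 home. Stiff: it stays out under 12 N, gives way at 14 to 20 N, seats at 25 N, stays where left, and then the blade slides neither way under its spring. It must still be out while the blade is drawn.
- lock_button (a point): Centre of the black lock button, a round bar 12 mm across, 24 wide, on the upper front of the case, 39 mm above the underside, 5 mm proud of the front. It goes straight back about 4 mm. Pinch the case between front and back (57 mm over the button, 53 when in): gently, 6 to 8 N, to draw the case (less slips); hard, 25 N or more, to lock. A pinch at the sides cannot reach it.
- tray_bay (a point): Middle of the floor of the tool tray's wide bay, 8 mm above the bench. The bay is 64 mm long (x, the way the tape points) and 120 wide (y); walls 8 mm thick, 54 high above the bench: fingers fit beside the tape, not before or behind it. The tray is fixed; its second bay (y = 68 to 118 mm) holds pegs up to 75 mm above the bench.
- crayon: Red lumber crayon, 74 x 11 x 11 mm, lying across the plank between the line and the holdfast. Origin under its middle. Leave alone.
- nail_tin: Open tin of nails, 68 mm across, 45 mm high, standing beyond the plank. Origin under its middle. Leave alone.
- mallet: Wooden mallet lying beyond the plank: handle along its x axis, head 60 x 105 x 60 mm at x = +115 mm. Origin on the bench under the handle. Leave alone.
Not all that is in view belongs to the job. Leave any green or purple look-alike of the tape alone.

How it is judged:
By the outcome, as a careful person would: the job done as asked, in the order asked, and still so for the second after the job is handed in, with the robot touching nothing.
It also fails if it takes over 56 s, if anything falls off the work surface, if the arm or the gripper's body presses on something with over 40 N, if the wrist force passes 120 N, or if a joint passes its speed limit or range.

## Working session

There is one attempt and no reset: what is moved stays moved. The work goes in short steps, Python scripts to look and compute and a tool call to move; the robot and the scene stay as the last step left them, time stands still between calls to the robot, and variables do not carry over. Pictures are saved under pics/ and viewed, at most 10 in all, crops included, and the job is handed in when it is done.

Besides the shell and the picture viewer there is one more tool, called after ">>>" as name(argument=value, ...) on one line, values as JSON. servo_tool: Moves the arm, as the interface text tells. Its arguments: {"type":"object","properties":{"deltas":{"type":"array","items":{"type":"array"}},"grip":{"type":"number"}},"required":["deltas"]}

```bash
ls; mkdir -p pics; cat > h.py <<'E'
import numpy as np, cv2
from workcell import ctrl, get_image, close_job, finder
from scipy.spatial.transform import Rotation as R
def cloud(p):
    d=p["depth"].astype(float); K=np.array(p["K"]); v,u=np.indices(d.shape)
    P=np.stack([(u-K[0,2])*d/K[0,0],(v-K[1,2])*d/K[1,1],d],-1)
    T=np.array(p["pose"]); W=P@T[:3,:3].T+T[:3,3]; W[d<=0]=np.nan
    return W
def proj(p,X):
    T=np.linalg.inv(np.array(p["pose"])); c=T[:3,:3]@np.asarray(X,float)+T[:3,3]; K=np.array(p["K"]); q=K@c
    return q[:2]/q[2]
def state():
    o=ctrl.get_obs(); print("t",o["t"],"p",np.round(o["ee_pos"],1),"o",np.round(o["orientation"],3),"F",np.round(o["ft_force"],1),"w",o["width"],"g",o["grasp_force"]); return o
E
python3 - <<'E'
from h import *
o=state(); print(R.from_rotvec(o["orientation"]).as_matrix().round(3), ctrl.grip_point_offset)
a=get_image("top"); b=get_image("side")
cv2.imwrite("pics/top.png",a["frame"]); cv2.imwrite("pics/side.png",b["frame"])
for n,p in (("top",a),("side",b)):
    print(n, np.round(p["pose"],2).tolist())
    W=cloud(p)
    for q in ("tape","plank","mark_line","crayon","nail_tin","mallet","tray_bay","lock_button"):
        for r in finder.silhouettes(q,p)[:4]:
            m=r["mask"]; c=W[m]; 
            print(q,round(r["score"],2),"px",np.round([r["rect"][0]*640,r["rect"][1]*400,r["rect"][2]*640,r["rect"][3]*400]),"n",m.sum(),"med",np.nanmedian(c,0).round(),"zmax",np.nanpercentile(c[:,2],98).round(), "bgr",np.median(a["frame"][m] if n=="top" else b["frame"][m],0))
E
```

```text
pics
t 0.0 p [ 258.5 -568.4  221.9] o [-3.069 -0.665  0.   ] F [1.4 0.5 0.4] w 87.55203875861092 g 0.0
[[ 0.91   0.414 -0.001]
 [ 0.414 -0.91   0.001]
 [ 0.    -0.002 -1.   ]] 18.700000000000003
top [[0.02, -0.98, 0.19, 419.7], [-1.0, -0.03, -0.02, 146.89], [0.02, -0.19, -0.98, 1176.21], [0.0, 0.0, 0.0, 1.0]]
tape 0.96 px [226. 179.  30.  22.] n 463 med [698. 353.  49.] zmax 57.0 bgr [139.  84. 141.]
tape 0.91 px [161. 249.  31.  15.] n 417 med [534. 480.  51.] zmax 58.0 bgr [140.  77. 136.]
tape 0.85 px [230. 250.  23.  16.] n 296 med [535. 335.  61.] zmax 66.0 bgr [ 70.  129.5 132. ]
tape 0.55 px [282. 193.  27.  20.] n 465 med [670. 232.  50.] zmax 58.0 bgr [ 84. 154.  90.]
plank 0.6 px [408. 250. 170.  57.] n 6321 med [540. -69.  22.] zmax 107.0 bgr [145. 198. 184.]
crayon 0.53 px [448. 259.  10.  31.] n 171 med [ 530. -144.   32.] zmax 37.0 bgr [ 83. 107. 177.]
nail_tin 0.98 px [343. 153.  32.  32.] n 760 med [769.  86.  26.] zmax 46.0 bgr [101. 105. 107.]
mallet 0.88 px [426. 154. 121.  49.] n 2476 med [759. -16.  46.] zmax 63.0 bgr [ 53.  78. 126.]
tray_bay 0.64 px [222. 263. 
[... 435 characters left out ...]
] zmax 57.0 bgr [18. 55. 10.]
tape 0.75 px [235. 148.  18.  29.] n 280 med [536. 464.  39.] zmax 56.0 bgr [52. 22. 65.]
tape 0.44 px [244. 167.  15.  14.] n 174 med [537. 326.  61.] zmax 65.0 bgr [  0.   88.5 113. ]
plank 0.72 px [327. 315. 131. 169.] n 8455 med [ 542. -114.   22.] zmax 110.0 bgr [108. 198. 193.]
crayon 0.67 px [326. 347.  39.  31.] n 350 med [ 529. -148.   33.] zmax 35.0 bgr [ 27.   41.5 192. ]
nail_tin 0.66 px [378. 213.  33.  30.] n 729 med [771.  86.  29.] zmax 46.0 bgr [64. 70. 78.]
mallet 0.59 px [423. 281. 110. 122.] n 3447 med [757. -28.  42.] zmax 61.0 bgr [ 24.  50. 113.]
tray_bay 0.82 px [239. 176.  81.  44.] n 2625 med [504. 323.  38.] zmax 70.0 bgr [14. 34. 69.]
```

```bash
python3 - <<'E'
from h import *
a=cv2.imread("pics/top.png")
cv2.imwrite("pics/topc.png",cv2.resize(a[120:320,130:530],None,fx=2,fy=2,interpolation=cv2.INTER_CUBIC))
cv2.imwrite("pics/trayc.png",cv2.resize(a[205:325,180:280],None,fx=5,fy=5,interpolation=cv2.INTER_CUBIC))
E
```

```text
(no output)
```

View pics/topc.png

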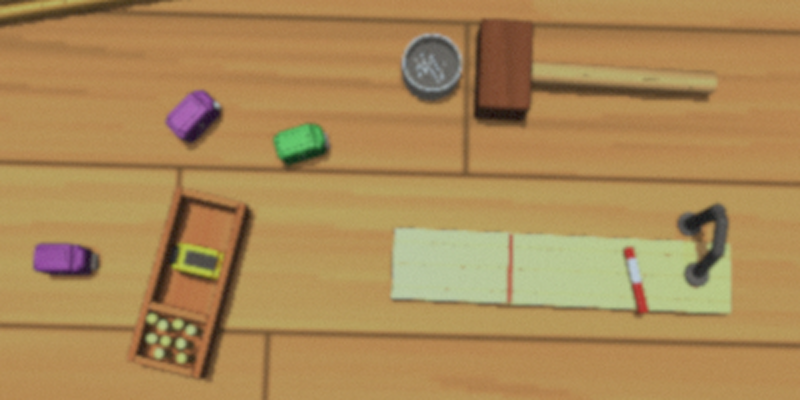

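View pics/trayc.png

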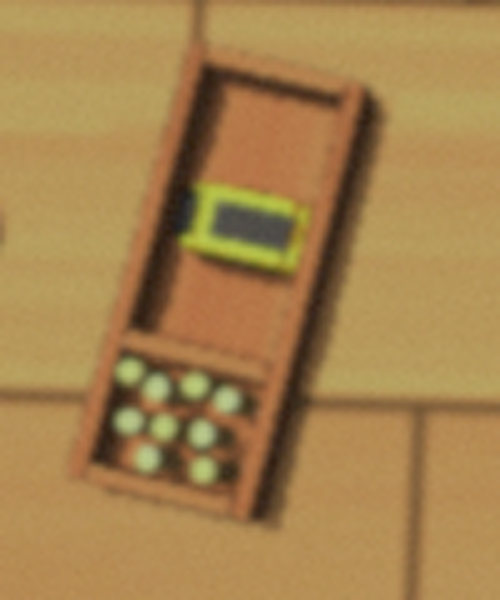

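View pics/side.png

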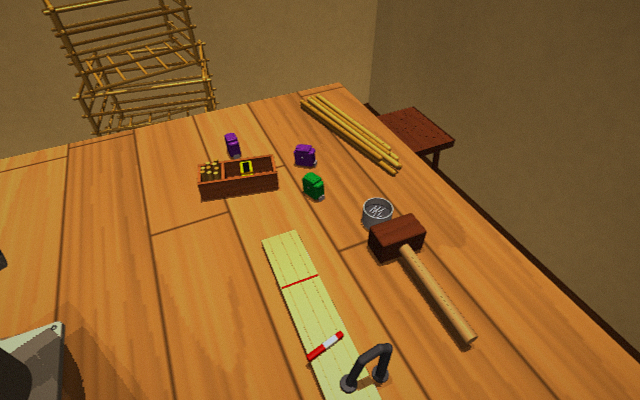

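Candidates in the top image: yellow/black tape in the tray at (230,250), purple at (226,179) and (161,249), green at (282,193). The crop confirms the yellow one, in the wide bay, with its black button to the left (+y). Plank: free end is at the left (col ~327), red line at col ~385, crayon at (448,259), holdfast at the right end.

```bash
cat > m.py <<'E'
from h import *
def rect(P): 
    (c,s,a)=cv2.minAreaRect(P[:,:2].astype(np.float32)); return np.round(c,1),np.round(s,1),round(a,2)
for n in ("top","side"):
    p=get_image(n); W=cloud(p); f=p["frame"].astype(int); hsv=cv2.cvtColor(p["frame"],cv2.COLOR_BGR2HSV)
    x,y,z=W[...,0],W[...,1],W[...,2]
    # plank
    m=(abs(z-22)<6)&(x>470)&(x<610)&(y>-260)&(y<140)
    m=cv2.morphologyEx(m.astype(np.uint8),cv2.MORPH_OPEN,np.ones((3,3)))>0
    P=W[m]; print(n,"plank",rect(P),"z",np.median(P[:,2]).round(1))
    c=P[:,:2].mean(0)
    d=np.linalg.svd(P[:,:2]-c,full_matrices=False)[2][0]; d*=np.sign(d[1]); nn=np.array([-d[1],d[0]])
    s=(P[:,:2]-c)@d; t=(P[:,:2]-c)@nn
    # end along, per lateral strip
    ends=[s[abs(t-k)<4].max() for k in range(-30,31,6)]
    mid=(np.percentile(t,1)+np.percentile(t,99))/2
    E=c+d*np.median(ends)+nn*mid
    print(" dir",d.round(4),"yaw",np.arctan2(d[1],d[0]).round(4),"end",E.round(1),"ends",np.round(ends,1),"tspan",np.percentile(t,[1,99]).round(1))
    red=((hsv[...,0]<10)|(hsv[...,0]>170))&(hsv[...,1]>110)&(f[...,2]>100)
    u=(W[...,:2]-E)@d; w=(W[...,:2]-E)@nn
    k=red&(abs(z-22)<8)&(u<-85)&(u>-165)&(abs(w)<34)
    print(" line u",np.median(u[k]).round(1),np.percentile(u[k],[5,95]).round(1),k.sum(), "slope",np.polyfit(w[k],u[k],1).round(3))
    # tray walls
    k=(abs(z-54)<4)&(x>430)&(x<600)&(y>280)&(y<420); print(" tray",rect(W[k]))
    k=(abs(z-8)<4)&(x>455)&(x<600)&(y>290)&(y<400); print(" floor",W[k].mean(0).round(1),k.sum())
    ye=(hsv[...,0]>22)&(hsv[...,0]<38)&(hsv[...,1]>150)&(x>490)&(x<590)&(y>300)&(y<370)&(z>50)
    k=(z>56)&(x>505)&(x<570)&(y>290)&(y<380)
    print(" yellow",rect(W[ye]),ye.sum()," top",rect(W[k]),k.sum(),"z",np.percentile(z[k],[5,50,95]).round(1))
E
python3 m.py
```

```text
top plank (array([538.6, -64.5]), array([380.5,  80.6]), 88.9) z 21.5
 dir [0.0258 0.9997] yaw 1.545 end [543.2 125.1] ends [180.6 180.2 180.  179.6 179.5 179.1 178.8 180.5 180.4 180.1 179.8] tspan [-39.8  38.6]
 line u -132.5 [-133.1 -131. ] 21 slope [ 1.00000e-02 -1.32269e+02]
 tray (array([515. , 346.4]), array([ 80.6, 189.6]), 77.89)
 floor [534.3 345.1   7.5] 1012
 yellow (array([535.2, 336.2]), array([53.6, 29.4]), 79.58) 149  top (array([546.2, 340.1]), array([75.5, 63. ]), 79.05) 300 z [56.4 61.2 65.6]
side plank (array([540. , -64.9]), array([379.1,  80.5]), 88.77) z 21.9
 dir [0.013  0.9999] yaw 1.5578 end [541.8 123.1] ends [202.6 203.1 203.1 202.9 203.7 203.2 203.8 203.8 205.5 204.2 205.2] tspan [-39.5  39.2]
 line u -130.1 [-132.2 -127.6] 58 slope [ 1.20000e-02 -1.30042e+02]
 tray (array([516. , 344.8]), array([ 84.8, 187.5]), 78.01)
 floor [530.7 333.3   8.1] 230
 yellow (array([537.4, 336.1]), array([52.4, 28.2]), 80.12) 87  top (array([538.3, 337.5]), array([49.1, 29.7]), 78.72) 141 z [57.6 61.5 64.5]
```

>>> servo_tool(deltas=[[[27.6,-31.2,0],[0,0,0]],[[55.2,-62.4,0],[0,0,0]],[[82.8,-93.6,0],[0,0,0]],[[110.4,-124.8,0],[0,0,0]],[[138,-156,0],[0,0,0]]], grip=-0.25)

```text
t: 1.42
ee_pos: [319.9, -368.1, 222.7]
orientation: [3.07, 0.664, 0.0]
ft_force: [0.7, -0.1, 0.7]
width: 57.9
grasp_force: 0.0
```

>>> servo_tool(deltas=[[[27.6,-31.2,0],[0,0,0]],[[55.2,-62.4,0],[0,0,0]],[[82.8,-93.6,0],[0,0,0]],[[110.4,-124.8,0],[0,0,0]],[[138,-156,0],[0,0,0]]])

```text
t: 1.83
ee_pos: [381.0, -168.8, 223.0]
orientation: [3.07, 0.664, 0.001]
ft_force: [1.0, -0.4, 0.1]
width: 55.1
grasp_force: 0.0
```

>>> servo_tool(deltas=[[[27.6,-31.2,0],[0,0,0]],[[55.2,-62.4,0],[0,0,0]],[[82.8,-93.6,0],[0,0,0]],[[110.4,-124.8,0],[0,0,0]],[[138,-156,0],[0,0,0]]])

```text
t: 2.25
ee_pos: [442.2, 30.6, 223.1]
orientation: [3.07, 0.665, 0.001]
ft_force: [-0.0, -0.4, -0.4]
width: 54.8
grasp_force: 0.0
```

>>> servo_tool(deltas=[[[27.6,-31.2,0],[0,0,0]],[[55.2,-62.4,0],[0,0,0]],[[82.8,-93.6,0],[0,0,0]],[[110.4,-124.8,0],[0,0,0]],[[138,-156,0],[0,0,0]]])

```text
t: 2.67
ee_pos: [503.1, 229.9, 222.9]
orientation: [3.07, 0.666, 0.001]
ft_force: [0.8, -0.3, 0.4]
width: 54.8
grasp_force: 0.0
```

>>> servo_tool(deltas=[[[15,-17,10],[0,0,-0.12]],[[30,-34,20],[0,0,-0.24]],[[45,-50,35],[0,0,-0.36]],[[60,-67,50],[0,0,-0.48]],[[74,-83,73],[0,0,-0.6]]])

```text
t: 3.08
ee_pos: [537.2, 335.8, 150.4]
orientation: [-2.732, -1.551, -0.005]
ft_force: [1.1, -0.7, 0.4]
width: 54.7
grasp_force: 0.0
```

>>> servo_tool(deltas=[[[0,0,0],[0,0,-0.115]],[[0,0,0],[0,0,-0.23]],[[0,0,0],[0,0,-0.343]],[[0,0,0],[0,0,-0.343]],[[0,0,0],[0,0,-0.343]]])

```text
t: 3.5
ee_pos: [535.9, 333.9, 149.6]
orientation: [-2.436, -1.983, 0.0]
ft_force: [0.4, 0.0, 0.0]
width: 54.8
grasp_force: 0.0
```

```bash
cat > rel.py <<'E'
import sys
from h import *
# usage: rel.py x y z yaw_of_tool_x [pitch about tool y]
def rel(x,y,z,yaw,pitch=0):
    o=state(); M=R.from_rotvec(o["orientation"])
    T=R.from_matrix(np.array([[np.cos(yaw),np.sin(yaw),0],[np.sin(yaw),-np.cos(yaw),0],[0,0,-1]]).T.T)*R.from_rotvec([0,pitch,0])
    print("yaw now",np.arctan2(*M.as_matrix()[[1,0],0]).round(4),"shift",M.inv().apply(np.array([x,y,z])-o["ee_pos"]).round(1),"turn",(M.inv()*T).as_rotvec().round(3))
if __name__=="__main__": rel(*map(float,sys.argv[1:]))
E
python3 rel.py 536 336 18 1.37
python3 - <<'E'
from h import *
p=get_image("side"); W=cloud(p)
for q in ("tape",):
    for r in finder.silhouettes(q,p)[:5]: print(r["score"],W[r["mask"]].shape,np.nanmedian(W[r["mask"]],0))
c=proj(p,[536,336,60]).astype(int); print(c)
f=p["frame"][max(c[1]-50,0):c[1]+50,max(c[0]-65,0):c[0]+65]
cv2.imwrite("pics/s2.png",cv2.resize(f,None,fx=6,fy=6,interpolation=cv2.INTER_CUBIC))
E
```

```text
t 3.5 p [535.9 333.9 149.6] o [-2.436 -1.983  0.   ] F [0.4 0.  0. ] w 54.82713981089311 g 0.0
yaw now 1.3665 shift [  2.1  -0.3 131.6] turn [-0.     0.    -0.003]
0.88 (409, 3) [700.76337798 343.53131087  36.74362476]
0.87 (444, 3) [670.63356033 216.88404543  39.88405742]
0.72 (274, 3) [537.4378594  463.53377752  34.90699912]
0.67 (162, 3) [537.08900202 325.9218014   61.13674144]
[245 166]
```

View pics/s2.png

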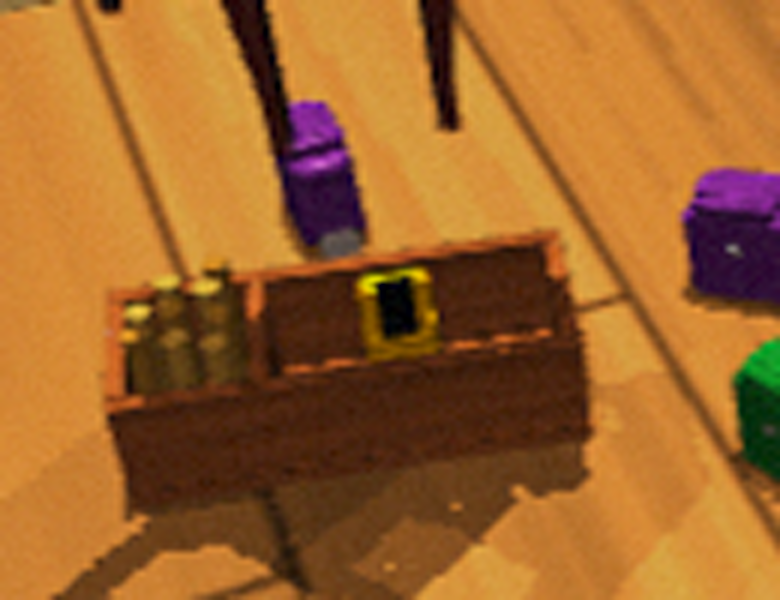

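The crop shows the fingers (crop px ~(275,130) and (448,120)) straddling the yellow tape at (400,315) in the wide bay. I'll go down next.

>>> servo_tool(deltas=[[[2,0,33],[0,0,0]],[[2,0,66],[0,0,0]],[[2,0,98],[0,0,0]],[[2,0,120],[0,0,0]],[[2,0,131],[0,0,0]]])

```text
t: 4.02
ee_pos: [534.8, 334.6, 15.8]
orientation: [-2.435, -1.984, 0.006]
ft_force: [-0.6, 0.0, -0.0]
width: 54.8
grasp_force: 0.0
```

>>> servo_tool(deltas=[[[0,0,0],[0,0,0]],[[0,0,0],[0,0,0]],[[0,0,0],[0,0,0]],[[0,0,0],[0,0,0]]], grip=0.33)

```text
t: 4.35
ee_pos: [537.4, 336.5, 20.5]
orientation: [2.433, 1.987, 0.004]
ft_force: [-1.8, 0.5, 1.1]
width: 31.9
grasp_force: 0.8
```

>>> servo_tool(deltas=[[[0,0,0],[0,0,0]],[[0,0,0],[0,0,0]],[[0,0,0],[0,0,0]],[[0,0,0],[0,0,0]]])

```text
t: 4.68
ee_pos: [536.9, 336.5, 20.3]
orientation: [2.433, 1.987, 0.003]
ft_force: [-2.0, 1.7, 7.4]
width: 29.8
grasp_force: 21.2
```

>>> servo_tool(deltas=[[[0,0,0],[0,0,0]],[[0,0,0],[0,0,0]],[[0,0,0],[0,0,0]]], grip=0.4)

```text
t: 4.93
ee_pos: [536.9, 336.5, 20.3]
orientation: [2.433, 1.987, 0.003]
ft_force: [-2.0, 1.3, 7.1]
width: 29.6
grasp_force: 30.0
```

>>> servo_tool(deltas=[[[0,0,0],[0,0,0]],[[0,0,0],[0,0,0]],[[0,0,0],[0,0,0]]], grip=0.5)

```text
t: 5.18
ee_pos: [536.9, 336.5, 20.3]
orientation: [-2.433, -1.987, -0.003]
ft_force: [-2.6, 0.1, 6.9]
width: 29.8
grasp_force: 30.0
```

>>> servo_tool(deltas=[[[0,0,-15],[0,0,0]],[[0,0,-40],[0,0,0]],[[0,0,-70],[0,0,0]],[[0,0,-100],[0,0,0]],[[0,0,-110],[0,0,0]]])

```text
t: 5.6
ee_pos: [538.3, 336.8, 133.5]
orientation: [2.432, 1.987, 0.01]
ft_force: [1.1, 1.7, -2.2]
width: 29.8
grasp_force: 30.0
```

>>> servo_tool(deltas=[[[-35,8,0],[0,0,-0.03]],[[-75,17,0],[0,0,-0.07]],[[-115,26,0],[0,0,-0.11]],[[-155,36,0],[0,0,-0.15]],[[-190,44,0],[0,0,-0.18]]])

```text
t: 6.02
ee_pos: [540.7, 138.4, 128.3]
orientation: [2.242, 2.201, -0.001]
ft_force: [1.4, -0.6, -1.5]
width: 29.7
grasp_force: 30.0
```

>>> servo_tool(deltas=[[[0,0,0],[0,-0.03,0]],[[0,0,0],[0,-0.06,0]],[[0,0,0],[0,-0.1,0]],[[0,0,0],[0,-0.1,0]],[[0,0,0],[0,-0.1,0]]])

```text
t: 6.43
ee_pos: [541.1, 141.1, 128.2]
orientation: [2.193, 2.149, -0.11]
ft_force: [-0.6, -0.4, -2.3]
width: 30.1
grasp_force: 30.0
```

```bash
python3 - <<'E'
from h import *
o=state(); M=R.from_rotvec(o["orientation"]).as_matrix(); print(M.round(3))
for n in ("side","top"):
    p=get_image(n); W=cloud(p); hsv=cv2.cvtColor(p["frame"],cv2.COLOR_BGR2HSV)
    L=(W-o["ee_pos"])@M   # tool frame
    k=(hsv[...,0]>22)&(hsv[...,0]<38)&(hsv[...,1]>120)&(np.abs(L)<70).all(-1)
    print(n,k.sum(), "tool-frame pct 2,50,98:",np.nanpercentile(L[k],[2,10,50,90,98],axis=0).round(1).tolist())
    c=proj(p,o["ee_pos"]).astype(int); print(c)
    f=p["frame"][max(c[1]-50,0):c[1]+40,max(c[0]-60,0):c[0]+60]
    cv2.imwrite("pics/g_%s.png"%n,cv2.resize(f,None,fx=6,fy=6,interpolation=cv2.INTER_CUBIC))
E
```

```text
t 6.4333 p [541.1 141.1 128.2] o [ 2.193  2.149 -0.11 ] F [-0.6 -0.4 -2.3] w 30.11923676257472 g 29.996911212801933
[[ 0.02   1.    -0.003]
 [ 0.995 -0.02  -0.099]
 [-0.099 -0.001 -0.995]]
side 7 tool-frame pct 2,50,98: [[-28.6, -12.1, -53.4], [-28.4, -8.2, -46.3], [-26.0, 2.2, -26.3], [-9.0, 12.6, -11.5], [-5.6, 16.0, -5.3]]
[269 194]
top 0 tool-frame pct 2,50,98: [nan, nan, nan]
[318 245]
  return np.nanmean(a, axis, out=out, keepdims=keepdims)
```

View pics/g_side.png

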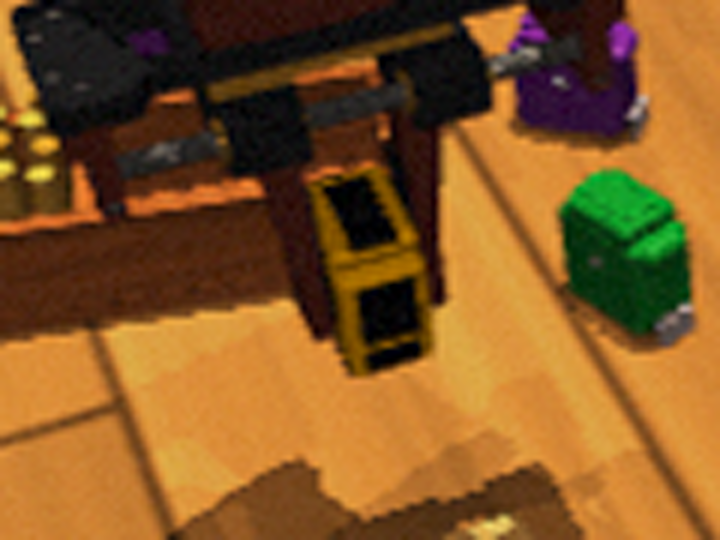

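The tape is held upright by its sides, back face towards the side camera (crop ~(385,300)). Next I'll locate the case in the grip.

```bash
cat > tp.py <<'E'
from h import *
o=state(); M=R.from_rotvec(o["orientation"]).as_matrix()
p=get_image("side"); W=cloud(p); hsv=cv2.cvtColor(p["frame"],cv2.COLOR_BGR2HSV)
L=(W-o["ee_pos"])@M
k=(abs(L[...,1])<13.5)&(abs(L[...,0])<60)&(L[...,2]>-50)&(L[...,2]<30)
ys=L[k]; print(len(ys))
bins=np.arange(-50,31,5)
T=ys@M.T  # world axes, relative TCP
for b in bins:
    q=T[abs(T[:,2]-(-b))<2.5]
    if len(q): print("dz",-b,"n",len(q),"world dy med/min/max",np.percentile(q[:,1],[50,2,98]).round(1),"dx",np.percentile(q[:,0],[2,98]).round(1))
E
python3 tp.py
```

```text
t 6.5333 p [541.1 140.9 128.4] o [ 2.194  2.149 -0.11 ] F [ 0.2 -0.8 -1.7] w 29.394384941252845 g 29.996857792139053
477
dz 45 n 52 world dy med/min/max [ -2.8 -19.3  14.9] dx [-10.3   9.4]
dz 40 n 132 world dy med/min/max [ -4.6 -18.7  19. ] dx [-12.2  12.9]
dz 35 n 48 world dy med/min/max [-18.9 -24.9  29.2] dx [-11.6  12.5]
dz 30 n 46 world dy med/min/max [-23.4 -26.5  -7.3] dx [-13.  12.]
dz 25 n 32 world dy med/min/max [-24.7 -27.1  -9.9] dx [-13.4  11.6]
dz 20 n 31 world dy med/min/max [-25.1 -26.7 -14.2] dx [-13.4  12.2]
dz 15 n 31 world dy med/min/max [-25.1 -26.5  -9.8] dx [-13.6  11. ]
dz 10 n 21 world dy med/min/max [-24.9 -26.9 -15.3] dx [-13.3  11.9]
dz 5 n 28 world dy med/min/max [-24.5 -26.1 -13.3] dx [-12.9  10.9]
dz 0 n 25 world dy med/min/max [-24.1 -26.1 -12.6] dx [-13.2  11.9]
dz -5 n 26 world dy med/min/max [-24.8 -25.9  -9.6] dx [-13.3  12.2]
dz -10 n 5 world dy med/min/max [-23.1 -23.9  -6. ] dx [-12.5   5.2]
```

>>> servo_tool(deltas=[[[-15,1,10],[0,0,0]],[[-38,2.7,14],[0,0,0]],[[-34.5,2.7,45],[0,0,0]],[[-31,2.7,80],[0,0,0]],[[-30.2,2.7,87.4],[0,0,0]]])

```text
t: 7.0
ee_pos: [540.5, 100.9, 40.9]
orientation: [2.196, 2.149, -0.118]
ft_force: [-0.8, 0.1, -1.4]
width: 29.6
grasp_force: 30.0
```

>>> servo_tool(deltas=[[[0,0,0],[0,0,0]],[[0,0,0],[0,0,0]]])

```text
t: 7.17
ee_pos: [543.5, 102.1, 45.1]
orientation: [2.193, 2.148, -0.11]
ft_force: [0.5, 0.3, -2.5]
width: 30.1
grasp_force: 30.0
```

```bash
python3 tp.py; python3 - <<'E'
from h import *
o=ctrl.get_obs()
p=get_image("side"); c=proj(p,[543,125,22]).astype(int); print(c)
f=p["frame"][max(c[1]-55,0):c[1]+35,max(c[0]-60,0):c[0]+60]
cv2.imwrite("pics/d1.png",cv2.resize(f,None,fx=6,fy=6,interpolation=cv2.INTER_CUBIC))
E
```

```text
t 7.1667 p [543.5 102.1  45.1] o [ 2.193  2.148 -0.11 ] F [ 0.5  0.3 -2.5] w 30.088033823292694 g 29.996875897049904
681
dz 45 n 57 world dy med/min/max [ -1.  -19.1  17.2] dx [-11.5  13.3]
dz 40 n 132 world dy med/min/max [ -6.5 -20.   18.6] dx [-12.4  12.2]
dz 35 n 42 world dy med/min/max [-19.9 -24.5  28.4] dx [-11.7  11.9]
dz 30 n 43 world dy med/min/max [-23.6 -26.   -8.1] dx [-13.4  12. ]
dz 25 n 24 world dy med/min/max [-25.3 -26.8  -9.7] dx [-13.1  11.6]
dz 20 n 23 world dy med/min/max [-24.8 -27.2 -11.6] dx [-13.2  12.5]
dz 15 n 22 world dy med/min/max [-24.7 -26.9 -13.4] dx [-13.2  11.2]
dz 10 n 22 world dy med/min/max [-25.  -26.6  -9.9] dx [-13.5  11.7]
dz 5 n 20 world dy med/min/max [-24.9 -25.8 -14.8] dx [-12.9  10.4]
dz 0 n 23 world dy med/min/max [-24.5 -26.9 -14.6] dx [-12.9  11.1]
dz -5 n 20 world dy med/min/max [-24.4 -26.  -13.8] dx [-13.3  11.9]
dz -10 n 3 world dy med/min/max [-10.3 -23.5  -4.6] dx [-13.2  -9.3]
dz -20 n 66 world dy med/min/max [-36.8 -59.9  -8.4] dx [-13.9  12. ]
dz -25 n 184 world dy med/min/max [-36.  -62.   -2.1] dx [-13.7  11.3]
[277 233]
```

View pics/d1.png

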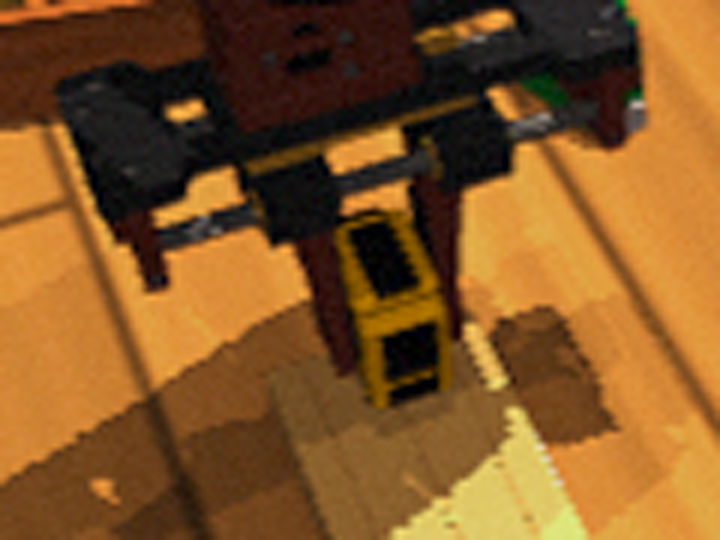

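The tape hangs centred above the plank's free end (case at crop ~(400,310)). Now lowering.

>>> servo_tool(deltas=[[[0.5,0,5],[0,0,0]],[[0.9,0,9],[0,0,0]],[[1.1,0,11],[0,0,0]],[[1.1,0,11],[0,0,0]]])

```text
t: 7.6
ee_pos: [543.2, 102.0, 33.5]
orientation: [2.193, 2.148, -0.11]
ft_force: [-0.3, 0.2, -3.3]
width: 30.1
grasp_force: 30.0
```

>>> servo_tool(deltas=[[[0.1,0,1],[0,0,0]],[[0.2,0,2],[0,0,0]],[[0.2,0,2],[0,0,0]]])

```text
t: 7.85
ee_pos: [543.5, 102.0, 32.1]
orientation: [2.193, 2.148, -0.11]
ft_force: [-1.8, 0.1, 2.7]
width: 30.1
grasp_force: 30.0
```

>>> servo_tool(deltas=[[[0,0,0],[0,0,0]],[[0,0,0],[0,0,0]],[[0,0,0],[0,0,0]],[[0,0,0],[0,0,0]]], grip=-0.2)

```text
t: 8.18
ee_pos: [543.6, 102.0, 31.7]
orientation: [2.193, 2.148, -0.109]
ft_force: [-0.3, 0.5, 0.2]
width: 51.4
grasp_force: 0.0
```

>>> servo_tool(deltas=[[[-1.5,0,-15],[0,0,0]],[[-4,0,-40],[0,0,0]],[[-7,0,-70],[0,0,0]],[[-9,0,-90],[0,0,0]],[[-9,0,-90],[0,0,0]]])

```text
t: 8.6
ee_pos: [546.1, 102.6, 126.1]
orientation: [2.191, 2.145, -0.1]
ft_force: [1.3, 0.3, -0.2]
width: 52.6
grasp_force: 0.0
```

>>> servo_tool(deltas=[[[0,0,0],[0,0.05,0]],[[0,0,0],[0,0.1,0]],[[0,0,0],[0,0.1,0]]], grip=-1)

```text
t: 8.85
ee_pos: [543.0, 101.1, 121.5]
orientation: [-2.245, -2.195, -0.001]
ft_force: [-0.1, -1.0, -0.4]
width: 69.1
grasp_force: 0.0
```

>>> servo_tool(deltas=[[[0,0,0],[0,0,-0.12]],[[0,0,0],[0,0,-0.24]],[[0,0,0],[0,0,-0.36]],[[0,0,0],[0,0,-0.48]],[[0,0,0],[0,0,-0.6]]])

```text
t: 9.27
ee_pos: [542.9, 101.8, 121.2]
orientation: [-1.487, -2.767, 0.003]
ft_force: [-0.5, -0.0, 0.6]
width: 87.6
grasp_force: 0.0
```

>>> servo_tool(deltas=[[[0,0,0],[0,0,-0.12]],[[0,0,0],[0,0,-0.24]],[[0,0,0],[0,0,-0.36]],[[0,0,0],[0,0,-0.48]],[[0,0,0],[0,0,-0.6]]])

```text
t: 9.68
ee_pos: [543.0, 101.9, 121.2]
orientation: [-0.603, -3.082, 0.003]
ft_force: [0.1, -0.6, 0.7]
width: 88.2
grasp_force: 0.0
```

>>> servo_tool(deltas=[[[0,0,0],[0,0,-0.12]],[[0,0,0],[0,0,-0.24]],[[0,0,0],[0,0,-0.37]],[[0,0,0],[0,0,-0.37]],[[0,0,0],[0,0,-0.37]]])

```text
t: 10.1
ee_pos: [543.0, 102.0, 121.4]
orientation: [-0.039, -3.14, 0.002]
ft_force: [-0.1, 0.4, -0.8]
width: 88.0
grasp_force: 0.0
```

```bash
cat > tw.py <<'E'
from h import *
o=state(); M=R.from_rotvec(o["orientation"]).as_matrix(); print("yaw",np.arctan2(M[1,0],M[0,0]).round(4),M[:,2].round(4))
p=get_image("side"); W=cloud(p)
d=np.array([0.0195,0.9998]); nn=np.array([-d[1],d[0]]); E=np.array([543.,125.3])
u=(W[...,:2]-E)@d; w=(W[...,:2]-E)@nn; z=W[...,2]
import sys
u0=float(sys.argv[1])
for zz in (30,36,42,48,54,60,66,72):
    k=(abs(z-zz)<3)&(abs(u-u0)<50)&(abs(w)<20)
    if k.sum(): print("z",zz,"n",k.sum(),"u",np.percentile(u[k],[2,20,50,98]).round(1),"w",np.percentile(w[k],[2,98]).round(1))
k=(abs(z-74)<5)&(abs(u-u0)<18)&(abs(w)<10)
A=np.c_[u[k]-u0,w[k],np.ones(k.sum())]; print("top plane slope_u,slope_w,z",np.linalg.lstsq(A,z[k],rcond=None)[0].round(3))
c=proj(p,[*(E+u0*d),40]).astype(int)
f=p["frame"][max(c[1]-50,0):c[1]+50,max(c[0]-65,0):c[0]+65]
cv2.imwrite("pics/"+sys.argv[2],cv2.resize(f,None,fx=6,fy=6,interpolation=cv2.INTER_CUBIC))
E
python3 tw.py -23 r1.png
```

```text
t 10.1 p [543.  102.  121.4] o [-3.90e-02 -3.14e+00  2.00e-03] F [-0.1  0.4 -0.8] w 87.99589283171811 g 0.0
yaw 3.1165 [-0.001  -0.0011 -1.    ]
z 30 n 32 u [-49.5 -48.7 -47.9  -7.8] w [-14.6  12. ]
z 36 n 29 u [-49.2 -48.7 -47.8 -13.1] w [-16.8  12. ]
z 42 n 32 u [-50.  -49.2 -48.   -5.8] w [-17.8  12.4]
z 48 n 36 u [-50.3 -49.3 -48.1  -7.9] w [-13.5  12.3]
z 54 n 34 u [-49.6 -48.6 -48.1 -10.1] w [-15.3  12.6]
z 60 n 45 u [-50.1 -48.6 -47.3  -6.3] w [-16.1  12.3]
z 66 n 70 u [-47.8 -45.6 -42.3   5.7] w [-16.7  12. ]
z 72 n 131 u [-42.7 -40.3 -29.5  -4.3] w [-16.2  11.3]
top plane slope_u,slope_w,z [ 1.1000e-02 -9.0000e-03  7.4025e+01]
```

View pics/r1.png

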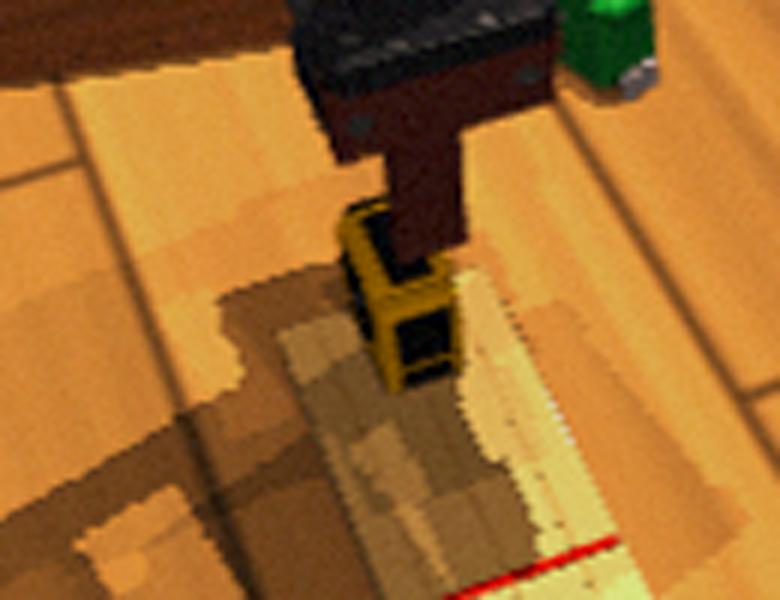

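Shown: the tape stands flat by itself at the plank end (crop (400,300)), red line at the lower right (530,570), and the gripper is now turned to close along the plank. I'll lower it and close it to just short of contact.

>>> servo_tool(deltas=[[[-0.5,1.4,30],[0,0,0]],[[-0.5,2.8,60],[0,0,0]],[[-0.5,2.8,75],[0,0,0]],[[-0.5,2.8,81],[0,0,0]],[[-0.5,2.8,81],[0,0,0]]])

```text
t: 10.57
ee_pos: [542.9, 104.6, 39.6]
orientation: [-0.037, -3.138, 0.001]
ft_force: [-1.1, -0.1, 0.6]
width: 87.6
grasp_force: 0.0
```

>>> servo_tool(deltas=[[[0,0,0],[0,0,0]],[[0,0,0],[0,0,0]],[[0,0,0],[0,0,0]],[[0,0,0],[0,0,0]],[[0,0,0],[0,0,0]]], grip=-0.34)

```text
t: 10.98
ee_pos: [544.5, 104.9, 42.0]
orientation: [0.035, 3.14, 0.001]
ft_force: [0.6, 1.7, 1.3]
width: 60.3
grasp_force: 1.0
```

>>> servo_tool(deltas=[[[0,0,0],[0,0,0]],[[0,0,0],[0,0,0]],[[0,0,0],[0,0,0]],[[0,0,0],[0,0,0]],[[0,0,0],[0,0,0]]], grip=-0.31)

```text
t: 11.4
ee_pos: [544.1, 104.9, 41.2]
orientation: [0.034, 3.141, 0.0]
ft_force: [0.3, 1.5, 1.6]
width: 58.1
grasp_force: 1.0
```

>>> servo_tool(deltas=[[[0,0,0],[0,0,0]],[[0,0,0],[0,0,0]],[[0,0,0],[0,0,0]],[[0,0,0],[0,0,0]],[[0,0,0],[0,0,0]]], grip=-0.3)

```text
t: 11.82
ee_pos: [543.9, 104.8, 41.1]
orientation: [-0.034, -3.141, 0.0]
ft_force: [0.3, 2.1, 1.7]
width: 57.3
grasp_force: 1.0
```

>>> servo_tool(deltas=[[[0,0,0],[0,0,0]],[[0,0,0],[0,0,0]],[[0,0,0],[0,0,0]],[[0,0,0],[0,0,0]],[[0,0,0],[0,0,0]]], grip=-0.295)

```text
t: 12.23
ee_pos: [543.9, 104.8, 41.1]
orientation: [0.034, 3.141, -0.0]
ft_force: [-0.2, 2.6, 1.3]
width: 56.7
grasp_force: 2.6
```

>>> servo_tool(deltas=[[[0,0,0],[0,0,0]],[[0,0,0],[0,0,0]],[[0,0,0],[0,0,0]],[[0,0,0],[0,0,0]],[[0,0,0],[0,0,0]]], grip=-0.293)

```text
t: 12.65
ee_pos: [543.9, 104.8, 41.1]
orientation: [-0.034, -3.141, 0.0]
ft_force: [0.2, 1.9, 1.5]
width: 56.9
grasp_force: 4.1
```

>>> servo_tool(deltas=[[[0,0,0],[0,0,0]],[[0,0,0],[0,0,0]],[[0,0,0],[0,0,0]],[[0,0,0],[0,0,0]],[[0,0,0],[0,0,0]]], grip=-0.289)

```text
t: 13.07
ee_pos: [543.9, 104.7, 41.1]
orientation: [-0.034, -3.141, 0.0]
ft_force: [0.6, 1.1, 0.6]
width: 56.8
grasp_force: 7.5
```

>>> servo_tool(deltas=[[[0,-1,0],[0,0,0]],[[0,-2.5,0],[0,0,0]],[[0,-4.5,0],[0,0,0]],[[0,-7,0],[0,0,0]],[[0,-10,0],[0,0,0]]])

```text
t: 13.48
ee_pos: [543.6, 94.8, 41.1]
orientation: [-0.034, -3.141, -0.001]
ft_force: [-0.4, 3.7, 0.2]
width: 57.1
grasp_force: 7.0
```

>>> servo_tool(deltas=[[[0,-6,0],[0,0,0]],[[-0.1,-13,0],[0,0,0]],[[-0.1,-20,0],[0,0,0]],[[-0.2,-26,0],[0,0,0]],[[-0.2,-30,0],[0,0,0]]])

```text
t: 13.9
ee_pos: [543.2, 63.8, 41.1]
orientation: [-0.035, -3.141, 0.0]
ft_force: [0.1, 4.7, -0.3]
width: 56.6
grasp_force: 7.0
```

```bash
python3 tw.py -60 r2.png
```

```text
t 13.9 p [543.2  63.8  41.1] o [-0.035 -3.141  0.   ] F [ 0.1  4.7 -0.3] w 56.552416607306455 g 7.038987949490547
yaw 3.119 [-2.e-04 -0.e+00 -1.e+00]
z 30 n 20 u [-92.1 -91.1 -90.2 -46.6] w [-12.1  12.3]
z 36 n 11 u [-91.8 -91.  -87.8 -47.7] w [ 6.8 12.3]
z 42 n 14 u [-99.7 -99.1 -94.4 -63.5] w [-14.4  12.3]
z 48 n 25 u [-100.7 -100.   -99.4  -72.6] w [-13.9  11.7]
z 54 n 23 u [-100.2 -100.   -99.6  -95.8] w [-13.1   8.1]
z 60 n 18 u [-100.8 -100.4  -99.8  -98.2] w [-13.5   7.5]
top plane slope_u,slope_w,z [0. 0. 0.]
```

View pics/r2.png

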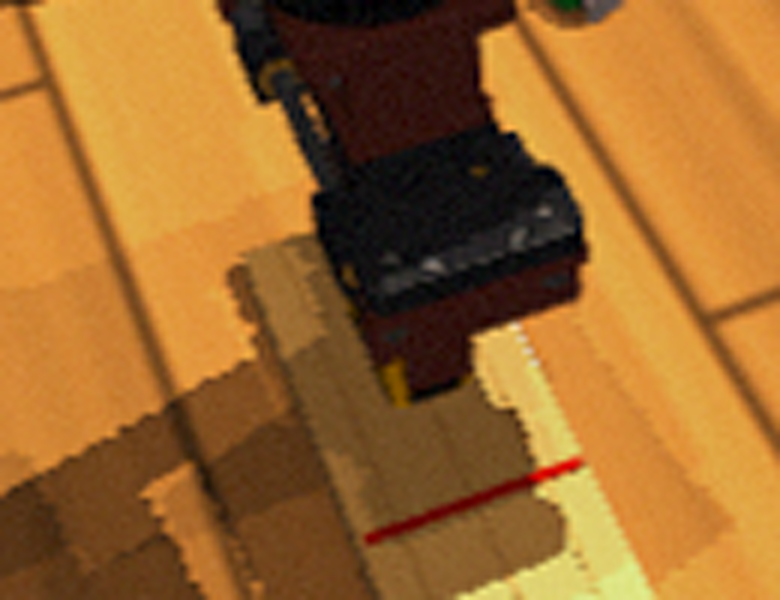

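Tape in the pinch with its back at u≈-91 (crop (400,385)); the line ahead is at crop (470,500), and the blade is drawing. I'll carry on.

>>> servo_tool(deltas=[[[0,-6,0],[0,0,0]],[[-0.1,-14,0],[0,0,0]],[[-0.1,-23,0],[0,0,0]],[[-0.2,-32,0],[0,0,0]],[[-0.2,-40,0],[0,0,0]]])

```text
t: 14.37
ee_pos: [542.6, 23.8, 41.1]
orientation: [-0.035, -3.141, 0.0]
ft_force: [0.6, 4.4, -0.3]
width: 56.3
grasp_force: 6.9
```

>>> servo_tool(deltas=[[[0,-8,0],[0,0,0]],[[-0.1,-17,0],[0,0,0]],[[-0.1,-26,0],[0,0,0]],[[-0.2,-34,0],[0,0,0]],[[-0.2,-40,0],[0,0,0]]])

```text
t: 14.78
ee_pos: [541.9, -16.2, 41.1]
orientation: [-0.035, -3.141, -0.0]
ft_force: [1.4, 4.2, -0.6]
width: 56.6
grasp_force: 6.8
```

>>> servo_tool(deltas=[[[0,-5,0],[0,0,0]],[[-0.1,-9,0],[0,0,0]],[[-0.1,-12,0],[0,0,0]],[[-0.1,-12,0],[0,0,0]],[[-0.1,-12,0],[0,0,0]]])

```text
t: 15.2
ee_pos: [541.7, -27.4, 41.1]
orientation: [-0.034, -3.141, 0.0]
ft_force: [0.5, 2.1, -0.6]
width: 57.0
grasp_force: 7.2
```

```bash
cat > ln.py <<'E'
from h import *
import sys
o=state()
d=np.array([0.0195,0.9998]); nn=np.array([-d[1],d[0]]); E=np.array([543.,125.3])
for n in ("side","top"):
    p=get_image(n); W=cloud(p); hsv=cv2.cvtColor(p["frame"],cv2.COLOR_BGR2HSV)
    u=(W[...,:2]-E)@d; w=(W[...,:2]-E)@nn; z=W[...,2]
    red=((hsv[...,0]<8)|(hsv[...,0]>172))&(hsv[...,1]>150)&(abs(z-22)<4)&(abs(u+132)<10)&(abs(w)<37)
    print(n,"line",red.sum(),np.median(u[red]).round(2),"w",np.percentile(w[red],[2,98]).round() if red.any() else "")
    # plank end
    k=(abs(z-22)<4)&(abs(w)<36)&(u>-30)&(u<12); print("  end",np.percentile(u[k],[95,99]).round(1) if k.any() else "")
    for zz in (27,30,33,36):
        b=(abs(z-zz)<2)&(u<-170)&(u>-200)&(abs(w)<14)
        if b.sum(): print("  back z",zz,b.sum(),np.percentile(u[b],[2,50,90]).round(1))
    b=(z>50)&(z<80)&(u<-120)&(u>-195)&(abs(w)<18); print("  above",b.sum())
E
python3 ln.py
```

```text
t 15.2 p [541.7 -27.4  41.1] o [-0.034 -3.141  0.   ] F [ 0.5  2.1 -0.6] w 56.99177462904817 g 7.153572142124176
side line 27 -132.27 w [12. 37.]
  end [-2.8 -1.8]
  back z 27 4 [-182.8 -182.5 -182. ]
  back z 30 1 [-182.7 -182.7 -182.7]
  above 8
top line 10 -131.83 w [24. 36.]
  end [-0.5  0.2]
  above 0
```

>>> servo_tool(deltas=[[[0,-2,0],[0,0,0]],[[0,-3.4,0],[0,0,0]],[[0,-3.4,0],[0,0,0]],[[0,-3.4,0],[0,0,0]]])

```text
t: 15.63
ee_pos: [541.7, -30.6, 41.1]
orientation: [-0.034, -3.141, 0.0]
ft_force: [0.2, 2.8, -1.2]
width: 56.9
grasp_force: 7.0
```

```bash
python3 ln.py; python3 ln.py | grep -E "back|line"
```

```text
t 15.6333 p [541.7 -30.6  41.1] o [-0.034 -3.141  0.   ] F [ 0.2  2.8 -1.2] w 56.89841049066818 g 6.9808510690927505
side line 26 -132.66 w [12. 36.]
  end [-2.9 -1.9]
  back z 27 4 [-185.9 -185.5 -175.2]
  back z 30 1 [-170.3 -170.3 -170.3]
  back z 33 1 [-171. -171. -171.]
  above 6
top line 10 -131.88 w [23. 35.]
  end [-0.6  0.2]
  above 0
side line 26 -132.85 w [12. 37.]
  back z 27 2 [-184.9 -178.1 -172.4]
  back z 33 1 [-171.6 -171.6 -171.6]
  back z 36 1 [-171.6 -171.6 -171.6]
top line 8 -133.45 w [23. 35.]
```

Front is level with the line (camera -133.2, kinematics -132.5, line -132.6). I'll lock it now, backing up slightly to make up for the button's travel.

>>> servo_tool(deltas=[[[0,-1.0,0],[0,0,0]],[[0,-1.7,0],[0,0,0]],[[0,-1.7,0],[0,0,0]],[[0,-1.7,0],[0,0,0]],[[0,-1.7,0],[0,0,0]]], grip=0.0)

```text
t: 16.25
ee_pos: [541.7, -32.2, 41.2]
orientation: [0.034, 3.141, 0.0]
ft_force: [-0.1, 4.5, 1.3]
width: 52.2
grasp_force: 30.0
```

>>> servo_tool(deltas=[[[0,0,0],[0,0,0]],[[0,0,0],[0,0,0]],[[0,0,0],[0,0,0]],[[0,0,0],[0,0,0]],[[0,0,0],[0,0,0]]])

```text
t: 16.67
ee_pos: [541.7, -32.2, 41.2]
orientation: [0.034, 3.141, 0.0]
ft_force: [-0.1, 4.9, 2.6]
width: 52.1
grasp_force: 30.0
```

>>> servo_tool(deltas=[[[0,0,0],[0,0,0]],[[0,0,0],[0,0,0]],[[0,0,0],[0,0,0]],[[0,0,0],[0,0,0]],[[0,0,0],[0,0,0]]], grip=-0.7)

```text
t: 17.08
ee_pos: [541.6, -32.6, 41.0]
orientation: [-0.034, -3.141, 0.0]
ft_force: [-0.1, -0.0, 0.2]
width: 74.4
grasp_force: 0.0
```

>>> servo_tool(deltas=[[[0,0,-5],[0,0,0]],[[0,0,-20],[0,0,0]],[[0,0,-50],[0,0,0]],[[0,0,-85],[0,0,0]],[[0,0,-120],[0,0,0]]])

```text
t: 17.5
ee_pos: [540.9, -32.3, 162.2]
orientation: [-0.034, -3.14, -0.0]
ft_force: [0.1, 0.9, 0.2]
width: 74.6
grasp_force: 0.0
```

>>> servo_tool(deltas=[[[30,0,-40],[0,0,0]],[[60,0,-70],[0,0,0]],[[90,0,-90],[0,0,0]],[[130,0,-100],[0,0,0]],[[160,0,-100],[0,0,0]]])

```text
t: 17.92
ee_pos: [380.7, -28.9, 263.5]
orientation: [0.034, 3.137, -0.001]
ft_force: [-0.3, 0.4, 0.6]
width: 74.5
grasp_force: 0.0
```

```bash
cat >> ln.py <<'E'
    c=(z>30)&(z<80)&(u<-100)&(u>-215)&(abs(w)<22)
    for zz in (28,34,40,46,52,58,64,70,74):
        b=c&(abs(z-zz)<3)
        if b.any(): print("  case z",zz,b.sum(),"u",np.percentile(u[b],[2,25,50,75,98]).round(1))
    f=proj(p,[541,-20,40]).astype(int); F=p["frame"][max(f[1]-50,0):f[1]+50,f[0]-80:f[0]+50]
    cv2.imwrite("pics/fin_%s.png"%n,cv2.resize(F,None,fx=6,fy=6,interpolation=cv2.INTER_CUBIC))
E
python3 ln.py
```

```text
t 17.9167 p [380.7 -28.9 263.5] o [ 3.400e-02  3.137e+00 -1.000e-03] F [-0.3  0.4  0.6] w 74.46280720500233 g 0.0
side line 25 -132.18 w [-36.  35.]
  end [-3.1 -1.5]
  back z 27 15 [-185.4 -184.3 -177.8]
  back z 30 15 [-185.4 -184.8 -177.7]
  back z 33 20 [-185.8 -184.6 -183.5]
  back z 36 17 [-185.8 -184.6 -179.2]
  above 504
  case z 28 5 u [-185.4 -185.  -184.2 -180.6 -176.1]
  case z 34 34 u [-185.9 -184.9 -184.5 -181.4 -142.7]
  case z 40 40 u [-185.7 -185.  -184.  -170.4 -141.5]
  case z 46 34 u [-186.1 -185.3 -184.6 -174.9 -145.6]
  case z 52 42 u [-185.9 -185.3 -184.5 -175.4 -137.9]
  case z 58 41 u [-185.8 -185.  -184.6 -169.9 -142.7]
  case z 64 106 u [-185.  -182.7 -180.2 -176.9 -133.7]
  case z 70 79 u [-180.1 -177.3 -165.3 -153.7 -141.6]
  case z 74 295 u [-178.5 -170.4 -161.1 -150.9 -140.9]
top line 0 nan w 
  end [-0.3  0.5]
  back z 27 6 [-199.4 -195.2 -188.5]
  back z 33 1 [-173.9 -173.9 -173.9]
  back z 36 1 [-173.9 -173.9 -173.9]
  above 362
  case z 28 3 u [-147.2 -139.8 -131.8 -119.6 -108.5]
  case z 34 11 u [-170.3 -143.8 -131.3 -127.  -108.3]
  case z 40 18 u [-178.7 -168.  -158.8 -131.2 -130.9]
  case z 46 3 u [-138.9 -137.8 -136.7 -134.4 -132.3]
  case z 52 9 u [-150.3 -144.4 -131.6 -131.3 -130.9]
  case z 58 18 u [-178.8 -162.6 -153.4 -131.5 -130.2]
  case z 64 67 u [-181.9 -179.1 -136.4 -133.8 -131.4]
  case z 70 107 u [-178.6 -167.6 -156.4 -144.7 -135.3]
  case z 74 211 u [-175.5 -165.8 -156.3 -146.5 -137.1]
  return _methods._mean(a, axis=axis, dtype=dtype,
  ret = ret.dtype.type(ret / rcount)
```

View pics/fin_top.png

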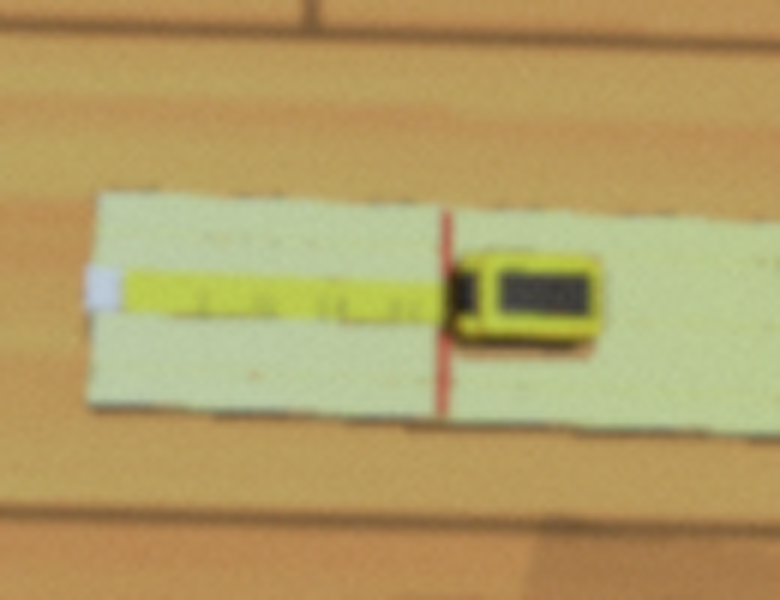

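The picture shows the hook over the plank end (crop (100,290)), the blade out, and the case front at the red line (445,300). The case is flat and free of the robot, with its front at u≈-132.7 against the line at -132.2. Handing in.

```bash
python3 -c "
from h import *
print(close_job())"
```

```text
the job is handed in; nothing more can be done
None
```

The tape is hooked over the plank's free end, drawn until the case front is within about 1 mm of the red line, locked, and lying flat on its own; the crayon, tin and mallet were not touched. The job is handed in, but no verdict came back.

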